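# Pulse the sample mill

### The job

The sample mill is loaded, but the forceps were left lying across its open mouth: lift them off and lay them flat on the open worktop, well clear of the mill. Then set the mill's lid fully home in the collar, lugs down through the two notches, and turn it clockwise (seen from above) against its spring to the pulse mark, half way to the lock, never on into the click, which would latch the mill running. Finish while still gripping the lid and holding it still at the pulse mark, since it springs back when let go, and leave the other things on the bench as they are.

Things in the scene. Friction and masses are not known exactly. Their poses are not given: they have to be found in the camera images.
- mill: Bench sample mill, fixed: white housing 108 x 100 mm, 44 mm high, carrying a steel collar of 84 mm outer diameter, flat top 104 mm above the worktop. Origin: centre of the underside, on the collar's vertical axis; z up. The lid enters the collar with its lugs in two opposite notches on the mill's +x and -x axis, either way round, then turns only clockwise seen from above (negative about z).
- mill_mouth (a point): Centre of the mouth in the plane of the collar's top. Round hole of 51 mm diameter, chamber floor 42 mm below. The lip round it is 5 mm thick, broken by the two notches, 17 mm wide along the rim and reaching out to 29.5 mm radius; the lugs turn in a channel under the lip.
- pulse_mark (a point): The pulse mark on the collar top, 39 mm from the axis: one short black radial bar, 35 deg (0.61 rad) clockwise of the +x notch; another such bar lies opposite. Each notch has a black dot; two parallel bars 70 deg (1.22 rad) clockwise of each notch mark the lock. Sprung balls resist the lugs from 53 deg on and click in at 70 deg. With the lid at pulse, its pointers stand at these bars.
- lid: Grey lid of the mill, 54 mm high, about 140 g, at first upright on the worktop. Origin: centre of its underside; z up. Plug of 47 mm diameter, tapered at the foot, 14 mm high, with two lugs on the +x and -x axis at z = 0 to 6.5 mm (10 mm wide, out to 28 mm radius); flange of 72 mm diameter at z = 14 to 22.5 mm, a black pointer over each lug. Home, its origin is 90 mm above the mill's.
- lid_grip (a point): Middle of the lid's wing grip, 41 mm above the lid's origin. The wing runs along the lid's x (over the lugs), 56 mm long, 16 mm thick in y, z = 22 to 54 mm: pinch it across its flat sides, fingertips above the flange. Clearance in the mouth: plug 2 mm all round, lugs in the notches about 3 mm each side.
- pulse_ring (a joint): Turn of the sprung ring under the lip, rad, 0 at rest, growing clockwise. The lugs meet its paddles about 0.16 rad (9 deg) of lid turn past the notches; then value = lid turn - 0.16: pulse mark 0.45, lock click 1.06. It pushes back with 0.035 N m at first, 0.08 N m at the pulse mark, and turns back a lid that is let go.
- forceps: Steel forceps, 119 x 12 x 9 mm, 18 g, lying flat across the collar top over the middle of the mouth, underside 104 mm above the worktop. Origin: centre of the underside; x along the length, z up. Pinch across the 12 mm width near the middle, with the fingertips no deeper than the collar top.
- sample_bottle: Bystander: open white wide-mouth bottle, 71 mm across, 148 mm high. Origin: centre of the underside.
- bottle_cap: Bystander: white screw cap lying on its top, 63 mm across, 31 mm high. Origin: centre of the underside.
- cell_a: Bystander: clear square sample cell, 28 x 28 x 66 mm. Origin: centre of the underside.
- cell_b: Bystander: another such cell, 28 x 28 x 66 mm. Origin: centre of the underside.
- reagent_2: Bystander: small dropper bottle, 28 mm across, 69 mm high. Origin: centre of the underside.
- bench_timer: Bystander: timer lying on its back, 62 x 66 x 20 mm. Origin: centre of the underside.
- lab_marker: Bystander: marker pen lying down, 135 mm long along its y axis, 17 mm thick. Origin: centre of the underside.
- snips: Bystander: small spring snips lying flat, 125 x 46 x 12 mm. Origin: centre of the underside.

How it is judged (in metres and radians):
On the way, in this order (a step that is already met when the one before it is completed fails the run):
1. the forceps lie flat on the worktop, clear of the mill, let go (height (world z) of forceps below 0.012 m and angle between forceps's own z axis and vertical below 0.15 rad and horizontal distance between forceps and mill above 0.11 m and linear speed of forceps below 0.03 m/s and contact force between the fingers and forceps below 0.1 N), for 0.2 s.
2. the lid is home in the collar, its lugs through the notches (z of lid in the frame of mill below 0.093 m and horizontal distance between lid and mill below 0.005 m and angle between the z axis of lid and the z axis of mill, either way round below 0.08 rad), for 0.1 s.
At the end, for the whole second after the job is handed in: The fingers still grip the lid (over 2 N), fully home in the collar (3.5 mm in height, 5 mm sideways, upright) and still, the pulse ring at 0.29 to 0.61 rad (lid within 9 degrees of the pulse mark); the forceps lie flat on the worktop, their middle over 110 mm from the mill's axis (value of joint pulse_ring between 0.29 and 0.61 rad and velocity of joint pulse_ring between -0.1 and 0.1 rad/s and angle between the x axis of lid and the x axis of mill, either way round between 0.43 and 0.79 rad and z of lid in the frame of mill between 0.086 and 0.0935 m and horizontal distance between lid and mill below 0.005 m and angle between the z axis of lid and the z axis of mill, either way round below 0.08 rad and contact force between the fingers and lid above 2 N and angular speed of lid below 0.15 rad/s and height (world z) of forceps below 0.012 m and angle between forceps's own z axis and vertical below 0.15 rad and horizontal distance between forceps and mill above 0.11 m and linear speed of forceps below 0.03 m/s); the arm keeps its last pose, push and grip.
It fails at once if the lid was turned on into the lock click (value of joint pulse_ring above 0.88 rad).
It fails at once if a bystander was pushed away or knocked over (distance of any of sample_bottle, bottle_cap, cell_a, cell_b, reagent_2, bench_timer, lab_marker, snips from where it was at the start of the episode above 0.03 m or angle between any of sample_bottle, cell_a, cell_b, reagent_2's own z axis and vertical above 0.5 rad).
It also fails if it takes over 69 s, if anything falls off the work surface, if the arm or the gripper's body presses on something with over 40 N, if the wrist force passes 120 N, or if a joint passes its speed limit or range.

### The arm

A 6-joint arm with a two-finger parallel gripper is mounted at the origin on a cart in front of the work surface, level with it; the furniture and walls round the work are solid. World frame = base frame: x ahead of the robot, y to its left, z up, the work surface at z = 0. Lengths are in mm, angles in degrees, forces in N, time in s.
With the tool pointing down it reaches from about 275 to 825 mm from the base axis. Payload 5.2 kg.
Tool frame: the origin (TCP) lies between the finger pads; the fingertips stand 19 mm ahead of it and the grasp point (between the pads) is the TCP (env.tip_reach is the z of the fingertips in the tool frame, in mm); z points along the fingers, y is the line along which they close (so a half turn about z gives the same grasp; the last joint's range is limited). The gripper opens to 93 mm and grips with 3 to 60 N. Pads are 15 mm wide; open, the fingers measure 128 mm over their backs; the gripper's body (75 mm by 188 mm) begins 65 mm behind the grasp point.
Start: joints at [-82.036, 14.817, 87.949, -0, 77.235, -11.62], TCP at [184.372, -518.182, 237.653] pointing down, gripper open.
Joint ranges: [-179.93, 179.93], [-52.35, 119.4], [10.71, 147.94], [-69.91, 249.91], [12.55, 155.21], [-178.61, 178.61]. Speed limits (degrees/s): [147.25, 147.25, 180, 180, 180, 180].

### API

Orientations are given as a 3x3 rotation matrix whose columns are the frame's x, y, z axes.
In Python, from workcell import env, optics, ticket gives the robot as it stands. The module is installed in compiled form; this text tells all that it offers.
- The arm moves only by the tool send_rows, never from a script. Its argument "steps" is a list of rows, each an object of numbers: "dx", "dy", "dz": the shift along the world's x, y, z in units of 25 mm (1.0 is 25 mm); "ax", "ay", "az": the turn, a rotation vector about the world's x, y, z in units of 8 degrees (1.0 is 8 degrees); "claw": the gripper's target within -1 to 1 (shut at 1, half-way at 0, fully open at -1). In form: [{"dx": .., "dy": .., "dz": .., "ax": .., "ay": .., "az": .., "claw": ..}, ...]. A call has 1 to 20 rows; each row is the pose to reach, as a shift and turn from the pose commanded when the call began; what a row does not reach only later rows make up. A row lasts 1/10 s, in which the tool goes at most 50 mm and 8.59 degrees, less where a joint would pass 70% of its speed; a pose out of reach is approached as far as the arm can. A call with a gripper value outside its range is refused whole. The fingers move at their own pace and stop on an object; "force" is the grip in N (left out, the last holds). Time passes only in rows, so rows that repeat a pose let the fingers close. It gives the time, the measured TCP pose, the force, the opening and the grip force at its end, in the units of the state.
- env.read_state(): the state, without advancing time (a new reading comes with each control period).
- optics.grab_frame(name): name is "scene" or "side" or "wrist"; returns a dict with "img" (384x512x3 uint8, red, green, blue), "vfov" (degrees; the focal length in pixels is half the picture's height over the tangent of half this angle, whatever the lens; pixels are square), "cx", "cy" (the principal point, pixels), "rvec" (rotation vector, rad) and "tvec" (3), from world to camera coordinates, as OpenCV has them; the wrist camera has in their place "tool_from_camera" (4x4, takes a point from camera to tool coordinates, whose origin is the TCP and whose axes are the flange's). Camera axes: x right, y down, z forward; pixel columns grow to the right and rows downward; lengths in mm; the calibration is good to about 2 mm. A picture is of the moment at which its call begins: read the wrist's pose just before it. There is no depth.
- ticket.sign_off(): hands the job in; it is judged then, once.
The state is a dict: "clock": time; "q": joint angles; "qvel": joint speeds; "tau": joint torques, N m; "position": TCP position; "tcp_rot": TCP orientation; "ft_force": force on the tool from outside, world axes, zero at the start; "moment": the same for the moment, N m; "gripper_width": finger opening in mm; "finger_force": force on a finger pad.
Only numpy, scipy, OpenCV 4.12 (cv2) and the standard library are available. Lean on these libraries where they do the work, as an engineer would, in place of code of your own. Each camera call takes 0.05 s, during which the arm holds its last target. There are 200 camera calls.

## Working session

There is one attempt and no reset: what is moved stays moved. The work goes in short steps, Python scripts to look and compute and a tool call to move; the robot and the scene stay as the last step left them, time stands still between calls to the robot, and variables do not carry over. Pictures are saved under pics/ and viewed, at most 10 in all, crops included, and the job is handed in when it is done.

Besides the shell and the picture viewer there is one more tool, called after ">>>" as name(argument=value, ...), one argument or row to a line, values as JSON. send_rows: Moves the arm, as the interface text tells. Its arguments: {"type":"object","properties":{"steps":{"type":"array"},"force":{"type":"number"}},"required":["steps"]}

```bash
mkdir -p pics; cat > h.py <<'E'
import numpy as np, cv2
from workcell import env, optics, ticket
def grab(n):
    s=env.read_state(); f=optics.grab_frame(n); im=f["img"]
    h=im.shape[0]; fl=h/2/np.tan(np.radians(f["vfov"])/2)
    if "rvec" in f:
        R=cv2.Rodrigues(np.array(f["rvec"],float))[0]; t=np.array(f["tvec"],float).ravel()
        Rwc=R.T; c=-R.T@t
    else:
        T=np.array(f["tool_from_camera"]); Rt=np.array(s["tcp_rot"]); p=np.array(s["position"])
        Rwc=Rt@T[:3,:3]; c=Rt@T[:3,3]+p
    return im,(fl,f["cx"],f["cy"],Rwc,c)
def ray(cal,uv):
    fl,cx,cy,R,c=cal; d=R@np.array([(uv[0]-cx)/fl,(uv[1]-cy)/fl,1]); return c,d/np.linalg.norm(d)
def onz(cal,uv,z):
    c,d=ray(cal,uv); return c+d*(z-c[2])/d[2]
def proj(cal,P):
    fl,cx,cy,R,c=cal; q=R.T@(np.array(P)-c); return np.array([cx+fl*q[0]/q[2],cy+fl*q[1]/q[2]])
def save(n,im,s=1):
    cv2.imwrite("pics/"+n+".png",cv2.resize(im[:,:,::-1],None,fx=s,fy=s,interpolation=cv2.INTER_CUBIC))
E
python3 - <<'E'
from h import *
import pickle
a,ca=grab("scene"); b,cb=grab("side"); w,cw=grab("wrist")
pickle.dump((a,ca,b,cb,w,cw),open("f0.pkl","wb"))
save("scene0",a,1.5); save("sw0",np.hstack([b,w]),0.78)
for c in (ca,cb,cw): print(np.round(c[0]),c[1],c[2],c[4].round(), c[3][:,2].round(2))
s=env.read_state(); print(s["tcp_rot"],s["clock"],s["gripper_width"])
E
```

```text
347.0 258.6761830487925 194.24293484530764 [ -91. -793.  604.] [ 0.58  0.67 -0.47]
376.0 256.2367995136469 197.94081598207433 [ 66. 621. 641.] [ 0.45 -0.71 -0.53]
313.0 256.0041169896006 190.42265834043033 [ 246. -497.  384.] [-0.22 -0.08 -0.97]
[[ 9.42150344e-01  3.35190534e-01 -1.89289068e-04]
 [ 3.35190476e-01 -9.42149422e-01  1.34607116e-03]
 [ 2.72851726e-04 -1.33164930e-03 -9.99999076e-01]] 0.15 92.67793405770153
```

View pics/scene0.png

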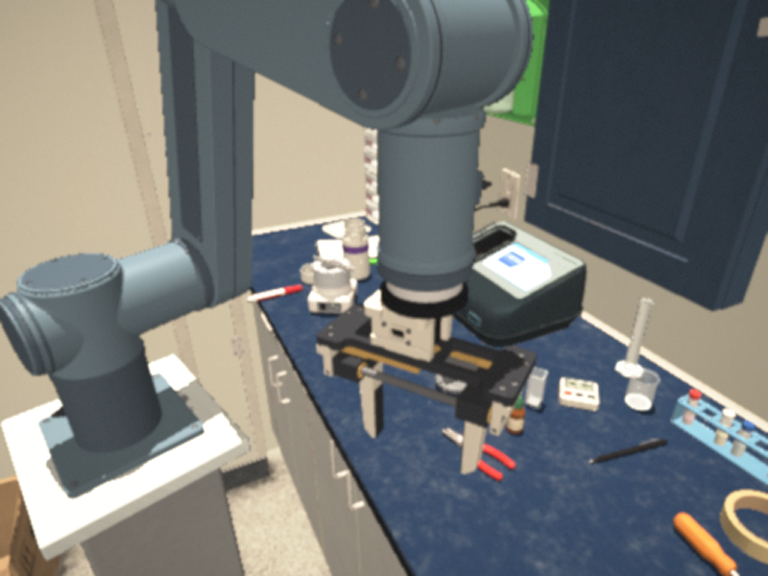

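View pics/sw0.png

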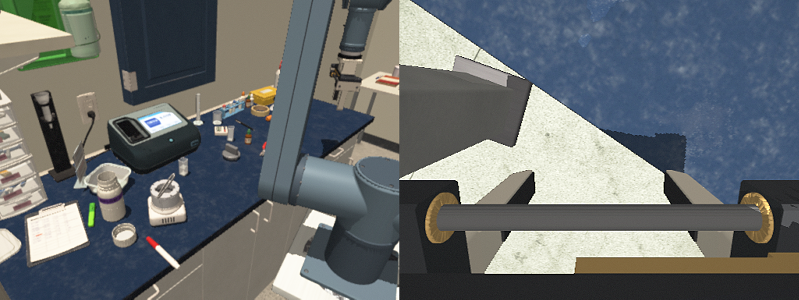

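Scene (1.5x): mill at about (333,285); the arm hides the lid, which is only partly visible at (455,380). Side (0.78x): mill collar with forceps at (165,188), lid at (231,153).

```bash
python3 - <<'E'
from h import *
import pickle
a,ca,b,cb,w,cw=pickle.load(open("f0.pkl","rb"))
k=.78
print("mill",onz(cb,(165/k,190/k),104),onz(ca,(334/1.5,270/1.5),104))
print("lid",onz(cb,(231/k,153/k),25),"scene",onz(ca,(452/1.5,380/1.5),40))
for n,uv,z in (("bottle",(112,210),0),("cap",(123,240),0),("marker",(162,252),8),("cella",(183,172),0),("timer",(221,130),10)): print(n,onz(cb,(uv[0]/k,uv[1]/k),z).round())
print(onz(ca,(480/1.5,455/1.5),5),onz(ca,(515/1.5,430/1.5),0),onz(ca,(537/1.5,405/1.5),0))
c=b[130:350,80:340]; save("side1",c,3)
E
```

```text
mill [503.71019807 116.94218993 104.        ] [498.45271879  73.18855484 104.        ]
lid [ 490.2527355  -280.70441779   25.        ] scene [ 465.67093031 -314.62404521   40.        ]
bottle [668. 187.   0.]
cap [551. 257.   0.]
marker [428. 236.   8.]
cella [ 597. -101.    0.]
timer [ 633. -458.   10.]
[ 395.32690744 -439.71350646    5.        ] [ 484.28916293 -439.34939409    0.        ] [ 563.03574611 -427.21395946    0.        ]
```

View pics/side1.png

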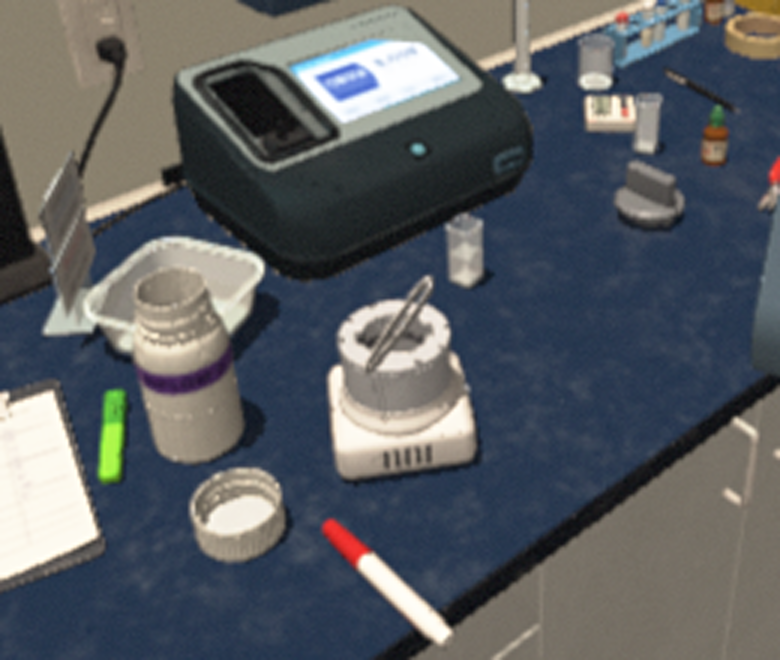

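The crop shows the collar top centred at about (396,338), forceps ends at (370,370) and (430,282), and the lid at about (650,200) with its wing from (630,175) to (672,200). Next I move over the mill for a wrist view.

```bash
python3 - <<'E'
from h import *
import pickle
a,ca,b,cb,w,cw=pickle.load(open("f0.pkl","rb"))
P=lambda u,v,z: onz(cb,(80+u/3,130+v/3),z).round(1)
print("mill",P(396,338,104)); e1,e2=P(370,370,108),P(430,282,108); print("forceps",e1,e2,np.linalg.norm(e1-e2),np.degrees(np.arctan2(*(e2-e1)[1::-1])))
print("lid",P(649,208,18),"wing",P(630,172,54),P(672,192,54))
print("cell",P(466,280,0),"dots",P(345,335,104),P(448,340,104))
print("instr",P(300,270,0),P(520,160,0),"snips",P(770,200,0),"drop",P(714,160,0),"cellb",P(645,150,0),"marker",P(335,525,10),P(445,640,10))
E
```

```text
mill [504.9 113.8 104. ]
forceps [494.9 156.3 108. ] [522.4  47.1 108. ] 112.60945786211744 -75.86503463190026
lid [ 486.1 -274.6   18. ] wing [ 509.7 -273.8   54. ] [ 456.1 -261.7   54. ]
cell [587.5 -90.3   0. ] dots [539.5 131.6 104. ] [470.5  94.7 104. ]
instr [733.7 -16.8   0. ] [ 668.7 -312.6    0. ] snips [ 396.  -384.6    0. ] drop [ 482.6 -431.1    0. ] cellb [ 559.5 -409.5    0. ] marker [486.7 217.6  10. ] [362.6 253.3  10. ]
```

>>> send_rows(
  steps=[
    {"dx": 2, "dy": 4, "claw": -1},
    {"dx": 3, "dy": 6},
    {"dx": 4, "dy": 8},
    {"dx": 5, "dy": 10},
    {"dx": 6, "dy": 12},
    {"dx": 7, "dy": 14},
    {"dx": 8, "dy": 16},
    {"dx": 9, "dy": 18},
    {"dx": 9.5, "dy": 20},
    {"dx": 10, "dy": 22},
    {"dx": 10.4, "dy": 24},
    {"dx": 10.4, "dy": 25},
    {"dx": 10.4, "dy": 25},
    {"dx": 10.4, "dy": 25},
    {"dx": 10.4, "dy": 25},
    {"dx": 10.4, "dy": 25},
    {"dx": 10.4, "dy": 25},
    {"dx": 10.4, "dy": 25},
  ],
)

```text
invalid input
```

>>> send_rows(
  steps=[
    {"dx": 2, "dy": 4, "dz": 0, "ax": 0, "ay": 0, "az": 1, "claw": -1},
    {"dx": 3, "dy": 6, "dz": 0, "ax": 0, "ay": 0, "az": 2, "claw": -1},
    {"dx": 4, "dy": 8, "dz": 0, "ax": 0, "ay": 0, "az": 3, "claw": -1},
    {"dx": 6, "dy": 10, "dz": 0, "ax": 0, "ay": 0, "az": 4, "claw": -1},
    {"dx": 7, "dy": 12, "dz": 0, "ax": 0, "ay": 0, "az": 5, "claw": -1},
    {"dx": 8, "dy": 14, "dz": 0, "ax": 0, "ay": 0, "az": 6, "claw": -1},
    {"dx": 10, "dy": 16, "dz": 0, "ax": 0, "ay": 0, "az": 7, "claw": -1},
    {"dx": 11, "dy": 18, "dz": 0, "ax": 0, "ay": 0, "az": 8, "claw": -1},
    {"dx": 12, "dy": 20, "dz": 0, "ax": 0, "ay": 0, "az": 9, "claw": -1},
    {"dx": 13, "dy": 22, "dz": 0, "ax": 0, "ay": 0, "az": 10, "claw": -1},
    {"dx": 13, "dy": 23, "dz": 0, "ax": 0, "ay": 0, "az": 10.5, "claw": -1},
    {"dx": 13, "dy": 23, "dz": 0, "ax": 0, "ay": 0, "az": 10.5, "claw": -1},
    {"dx": 13, "dy": 23, "dz": 0, "ax": 0, "ay": 0, "az": 10.5, "claw": -1},
    {"dx": 13, "dy": 23, "dz": 0, "ax": 0, "ay": 0, "az": 10.5, "claw": -1},
    {"dx": 13, "dy": 23, "dz": 0, "ax": 0, "ay": 0, "az": 10.5, "claw": -1},
    {"dx": 13, "dy": 23, "dz": 0, "ax": 0, "ay": 0, "az": 10.5, "claw": -1},
  ],
  force=10,
)

```text
clock: 1.75
position: [508.8, 56.1, 237.3]
tcp_rot: [[-0.235, 0.972, -0.001], [0.972, 0.235, -0.001], [-0.0, -0.001, -1.0]]
ft_force: [0.0, -1.1, 0.1]
gripper_width: 92.9
finger_force: 0.0
```

```bash
python3 - <<'E'
from h import *
import pickle
w,cw=grab("wrist"); a,ca=grab("scene"); pickle.dump((w,cw,a,ca),open("f1.pkl","wb")); save("w1",w,1.5)
print(cw[4], proj(cw,[505,110,104])*1.5)
E
```

```text
[493.6536074  118.9576182  384.37091979] [400.1179078 190.8819101]
```

View pics/w1.png

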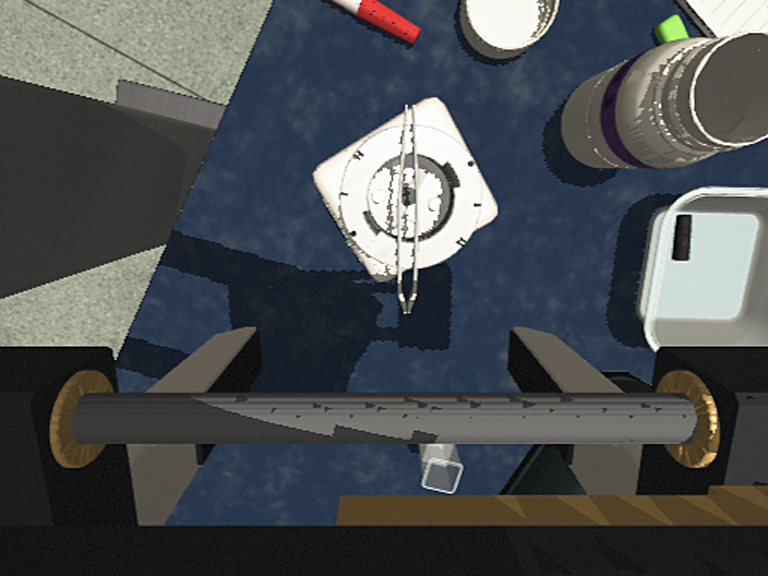

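Wrist view (1.5x): mouth centre near (411,198), notch dots near (470,163) and (353,233), pulse bars at (345,195) and (477,205), forceps from (408,105) to (407,312).

```bash
python3 - <<'E'
from h import *
import pickle
w,cw,a,ca=pickle.load(open("f1.pkl","rb"))
s=env.read_state(); print(np.array(s["position"]))
g=cv2.cvtColor(w,cv2.COLOR_RGB2GRAY)
big=cv2.resize(g,None,fx=4,fy=4,interpolation=cv2.INTER_CUBIC)
m=((big<110)*255).astype(np.uint8)
n,l,st,ce=cv2.connectedComponentsWithStats(m)
for i in range(1,n):
    uv=(ce[i]+.5)/4-.5; p=onz(cw,uv,104); r=np.hypot(*(p[:2]-[507,112])); 
    if st[i,4]>20 and r<46: print((uv*1.5).round(),st[i,4],p.round(1),r.round(1))
P=lambda u,v,z: onz(cw,((u+.5)/1.5-.5,(v+.5)/1.5-.5),z)
d=(P(470,163,104)+P(353,233,104))/2; print("mid",d, P(411,198,104))
e1,e2=P(408,105,109),P(407,312,109); print("forceps",e1,e2,np.linalg.norm(e1-e2),(e1+e2)/2,np.degrees(np.arctan2(*(e1-e2)[1::-1])))
E
```

```text
[508.80997975  55.30385262 237.54802693]
[411. 127.] 80 [502.4 145.7 104. ] 34.0
[402. 132.] 24 [498.1 142.2 104. ] 31.4
[401. 140.] 58 [498.3 137.8 104. ] 27.2
[412. 140.] 71 [504.5 139.5 104. ] 27.6
[412. 157.] 271 [506.8 130.2 104. ] 18.2
[360. 153.] 93 [477.2 125.3 104. ] 32.6
[356. 156.] 94 [475.5 123.1 104. ] 33.4
[443. 195.] 4828 [530.  113.6 104. ] 23.1
[399. 156.] 33 [499.5 128.7 104. ] 18.3
[470. 163.] 141 [540.4 134.7 104. ] 40.4
[384. 164.] 56 [492.3 122.6 104. ] 18.1
[421. 166.] 81 [513.4 126.4 104. ] 15.7
[391. 170.] 69 [496.8 120.2 104. ] 13.1
[379. 169.] 48 [490.2 119.1 104. ] 18.2
[426. 171.] 57 [517.  124.8 104. ] 16.2
[392. 177.] 35 [498.3 116.7 104. ] 9.9
[404. 176.] 54 [504.9 118.5 104. ] 6.8
[436. 175.] 25 [522.8 123.4 104. ] 19.5
[413. 176.] 32 [510.3 120.1 104. ] 8.7
[390. 184.] 27 [498.2 112.7 104. ] 8.8
[441. 184.] 43 [527.5 119.4 104. ] 21.8
[405. 184.] 31 [506.8 114.8 104. ] 2.8
[407. 196.] 1107 [509.7 108.2 104. ] 4.7
[390. 189.] 54 [499.2 109.4 104. ] 8.3
[443. 190.] 33 [529.3 116.1 104. ] 22.7
[343. 193.] 85 [472.7 100.8 104. ] 36.1
[390. 195.] 28 [499.
[... 418 characters left out ...]
2.0
[435. 222.] 62 [529.3  97.3 104. ] 26.7
[392. 227.] 26 [505.2  88.3 104. ] 23.8
[346. 230.] 29 [479.   80.1 104. ] 42.4
[352. 233.] 202 [482.8  79.2 104. ] 40.8
[408. 239.] 382 [516.1  83.9 104. ] 29.6
[351. 241.] 33 [483.5  74.5 104. ] 44.2
[353. 243.] 59 [484.9  73.4 104. ] 44.4
[396. 252.] 64 [511.3  74.6 104. ] 37.7
[413. 252.] 80 [521.1  76.6 104. ] 38.2
[367. 255.] 26 [495.1  68.3 104. ] 45.3
[396. 262.] 40 [513.   68.2 104. ] 44.2
mid [511.81167223 107.20936264 104.        ] [512.02551053 107.62714367 104.        ]
forceps [497.59268966 156.32722867 109.        ] [526.3112543   40.80296716 109.        ] 119.04037530261758 [511.95197198  98.56509792 109.        ] 103.96036486531307
```

>>> send_rows(
  steps=[
    {"dx": 0.12, "dy": 1.7, "dz": -1, "ax": 0, "ay": 0, "az": 0, "claw": -1},
    {"dx": 0.12, "dy": 1.7, "dz": -2, "ax": 0, "ay": 0, "az": 0, "claw": -1},
    {"dx": 0.12, "dy": 1.7, "dz": -3, "ax": 0, "ay": 0, "az": 0, "claw": -0.7},
    {"dx": 0.12, "dy": 1.7, "dz": -3.6, "ax": 0, "ay": 0, "az": 0, "claw": -0.3},
    {"dx": 0.12, "dy": 1.7, "dz": -3.6, "ax": 0, "ay": 0, "az": 0, "claw": 0},
    {"dx": 0.12, "dy": 1.7, "dz": -3.6, "ax": 0, "ay": 0, "az": 0, "claw": 0.3},
    {"dx": 0.12, "dy": 1.7, "dz": -3.6, "ax": 0, "ay": 0, "az": 0, "claw": 0.3},
    {"dx": 0.12, "dy": 1.7, "dz": -3.6, "ax": 0, "ay": 0, "az": 0, "claw": 0.3},
  ],
)

```text
clock: 2.65
position: [513.1, 98.8, 148.9]
tcp_rot: [[-0.234, 0.972, 0.002], [0.972, 0.234, -0.0], [-0.001, 0.002, -1.0]]
ft_force: [0.6, -0.0, 0.7]
gripper_width: 49.3
finger_force: 0.0
```

>>> send_rows(
  steps=[
    {"dx": -0.02, "dy": 0, "dz": -0.5, "ax": 0, "ay": 0, "az": 0, "claw": 0.3},
    {"dx": -0.02, "dy": 0, "dz": -0.9, "ax": 0, "ay": 0, "az": 0, "claw": 0.3},
    {"dx": -0.02, "dy": 0, "dz": -0.9, "ax": 0, "ay": 0, "az": 0, "claw": 0.5},
    {"dx": -0.02, "dy": 0, "dz": -0.9, "ax": 0, "ay": 0, "az": 0, "claw": 0.7},
    {"dx": -0.02, "dy": 0, "dz": -0.9, "ax": 0, "ay": 0, "az": 0, "claw": 1},
    {"dx": -0.02, "dy": 0, "dz": -0.9, "ax": 0, "ay": 0, "az": 0, "claw": 1},
    {"dx": -0.02, "dy": 0, "dz": -0.9, "ax": 0, "ay": 0, "az": 0, "claw": 1},
    {"dx": -0.02, "dy": 0, "dz": -0.9, "ax": 0, "ay": 0, "az": 0, "claw": 1},
    {"dx": -0.02, "dy": 0, "dz": -0.9, "ax": 0, "ay": 0, "az": 0, "claw": 1},
  ],
  force=10,
)

```text
clock: 3.55
position: [511.9, 99.3, 125.3]
tcp_rot: [[-0.235, 0.972, 0.0], [0.972, 0.235, -0.0], [-0.0, 0.0, -1.0]]
ft_force: [0.1, 0.3, 0.5]
gripper_width: 12.1
finger_force: 10.0
```

>>> send_rows(
  steps=[
    {"dx": 0, "dy": 0, "dz": 0.6, "ax": 0, "ay": 0, "az": 0, "claw": 1},
    {"dx": 0, "dy": 0, "dz": 1.4, "ax": 0, "ay": 0, "az": 0, "claw": 1},
    {"dx": 0, "dy": 0, "dz": 2.2, "ax": 0, "ay": 0, "az": 0, "claw": 1},
    {"dx": -0.3, "dy": -1, "dz": 2.5, "ax": 0, "ay": 0, "az": 0, "claw": 1},
    {"dx": -0.8, "dy": -2.2, "dz": 2.5, "ax": 0, "ay": 0, "az": 0, "claw": 1},
    {"dx": -1.3, "dy": -3.5, "dz": 2.5, "ax": 0, "ay": 0, "az": 0, "claw": 1},
    {"dx": -1.8, "dy": -4.8, "dz": 2, "ax": 0, "ay": 0, "az": 0, "claw": 1},
    {"dx": -2.2, "dy": -6, "dz": 1, "ax": 0, "ay": 0, "az": 0, "claw": 1},
    {"dx": -2.4, "dy": -6.4, "dz": 0, "ax": 0, "ay": 0, "az": 0, "claw": 1},
    {"dx": -2.4, "dy": -6.4, "dz": -1, "ax": 0, "ay": 0, "az": 0, "claw": 1},
    {"dx": -2.4, "dy": -6.4, "dz": -2, "ax": 0, "ay": 0, "az": 0, "claw": 1},
    {"dx": -2.4, "dy": -6.4, "dz": -2.8, "ax": 0, "ay": 0, "az": 0, "claw": 1},
    {"dx": -2.4, "dy": -6.4, "dz": -2.8, "ax": 0, "ay": 0, "az": 0, "claw": 1},
    {"dx": -2.4, "dy": -6.4, "dz": -2.8, "ax": 0, "ay": 0, "az": 0, "claw": 1},
  ],
)

```text
clock: 4.95
position: [451.9, -60.7, 55.4]
tcp_rot: [[-0.235, 0.972, -0.0], [0.972, 0.235, 0.0], [0.0, -0.0, -1.0]]
ft_force: [-0.5, 0.0, 0.3]
gripper_width: 11.8
finger_force: 10.0
```

```bash
python3 - <<'E'
from h import *
b,cb=grab("side"); c=b[130:350,80:340]; 
w,cw=grab("wrist")
i=np.hstack([cv2.resize(c,(454,384)),w]); save("p2",i,.82)
s=env.read_state(); print(s["position"],s["gripper_width"],s["finger_force"])
E
```

```text
[452.80334195 -60.97510729  56.25915463] 12.295378490678733 9.999883289274294
```

View pics/p2.png

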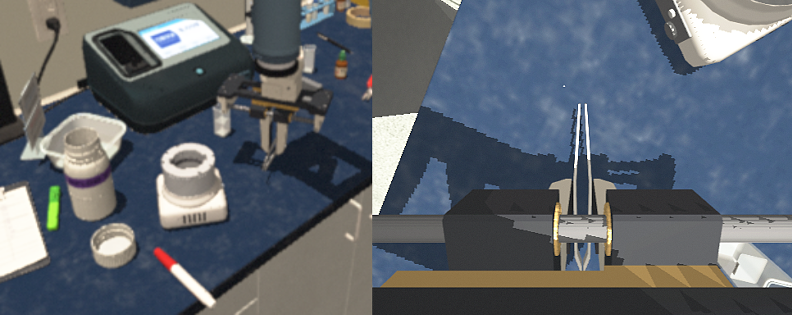

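The forceps are held level between the fingers (image about (580,150)) over clear worktop, and the mouth is free. Lowering and releasing.

>>> send_rows(
  steps=[
    {"dx": 0, "dy": 0, "dz": -0.5, "ax": 0, "ay": 0, "az": 0, "claw": 1},
    {"dx": 0, "dy": 0, "dz": -1, "ax": 0, "ay": 0, "az": 0, "claw": 1},
    {"dx": 0, "dy": 0, "dz": -1.3, "ax": 0, "ay": 0, "az": 0, "claw": 1},
    {"dx": 0, "dy": 0, "dz": -1.33, "ax": 0, "ay": 0, "az": 0, "claw": 1},
    {"dx": 0, "dy": 0, "dz": -1.33, "ax": 0, "ay": 0, "az": 0, "claw": 1},
    {"dx": 0, "dy": 0, "dz": -1.33, "ax": 0, "ay": 0, "az": 0, "claw": 1},
    {"dx": 0, "dy": 0, "dz": -1.33, "ax": 0, "ay": 0, "az": 0, "claw": 0.6},
    {"dx": 0, "dy": 0, "dz": -1.33, "ax": 0, "ay": 0, "az": 0, "claw": 0.2},
    {"dx": 0, "dy": 0, "dz": -1.33, "ax": 0, "ay": 0, "az": 0, "claw": 0.2},
    {"dx": 0, "dy": 0, "dz": -1.33, "ax": 0, "ay": 0, "az": 0, "claw": 0.2},
    {"dx": 0, "dy": 0, "dz": -1.33, "ax": 0, "ay": 0, "az": 0, "claw": 0.2},
    {"dx": 0, "dy": 0, "dz": -1.33, "ax": 0, "ay": 0, "az": 0, "claw": 0.2},
  ],
)

```text
clock: 6.25
position: [451.9, -60.7, 21.9]
tcp_rot: [[-0.235, 0.972, -0.0], [0.972, 0.235, 0.0], [0.0, -0.0, -1.0]]
ft_force: [-0.0, 0.1, -0.1]
gripper_width: 37.0
finger_force: 0.0
```

>>> send_rows(
  steps=[
    {"dx": 0, "dy": 0, "dz": 1, "ax": 0, "ay": 0, "az": 0, "claw": 0.2},
    {"dx": 0, "dy": 0, "dz": 2.5, "ax": 0, "ay": 0, "az": 0, "claw": 0.2},
    {"dx": 0, "dy": 0, "dz": 4, "ax": 0, "ay": 0, "az": -1, "claw": 0.2},
    {"dx": 0, "dy": 0, "dz": 5.5, "ax": 0, "ay": 0, "az": -2, "claw": 0},
    {"dx": 0, "dy": -0.5, "dz": 7.1, "ax": 0, "ay": 0, "az": -3, "claw": 0},
    {"dx": 0, "dy": -1, "dz": 7.1, "ax": 0, "ay": 0, "az": -4, "claw": 0},
    {"dx": 0, "dy": -2, "dz": 7.1, "ax": 0, "ay": 0, "az": -5, "claw": 0},
    {"dx": -0.2, "dy": -3, "dz": 7.1, "ax": 0, "ay": 0, "az": -6, "claw": 0},
    {"dx": -0.3, "dy": -4, "dz": 7.1, "ax": 0, "ay": 0, "az": -7, "claw": 0},
    {"dx": -0.4, "dy": -5, "dz": 7.1, "ax": 0, "ay": 0, "az": -8, "claw": 0},
    {"dx": -0.5, "dy": -6, "dz": 7.1, "ax": 0, "ay": 0, "az": -9, "claw": 0},
    {"dx": -0.6, "dy": -7, "dz": 7.1, "ax": 0, "ay": 0, "az": -10, "claw": 0},
    {"dx": -0.6, "dy": -8, "dz": 7.1, "ax": 0, "ay": 0, "az": -11, "claw": 0},
    {"dx": -0.6, "dy": -8, "dz": 7.1, "ax": 0, "ay": 0, "az": -12, "claw": 0},
    {"dx": -0.6, "dy": -8, "dz": 7.1, "ax": 0, "ay": 0, "az": -13, "claw": 0},
    {"dx": -0.6, "dy": -8, "dz": 7.1, "ax": 0, "ay": 0, "az": -14, "claw": 0},
    {"dx": -0.6, "dy": -8, "dz": 7.1, "ax": 0, "ay": 0, "az": -14.6, "claw": 0},
    {"dx": -0.6, "dy": -8, "dz": 7.1, "ax": 0, "ay": 0, "az": -14.6, "claw": 0},
    {"dx": -0.6, "dy": -8, "dz": 7.1, "ax": 0, "ay": 0, "az": -14.6, "claw": 0},
    {"dx": -0.6, "dy": -8, "dz": 7.1, "ax": 0, "ay": 0, "az": -14.6, "claw": 0},
  ],
)

```text
clock: 8.25
position: [436.8, -260.6, 199.3]
tcp_rot: [[0.974, -0.227, -0.0], [-0.227, -0.974, 0.0], [-0.0, -0.0, -1.0]]
ft_force: [-0.2, -0.1, 0.1]
gripper_width: 46.6
finger_force: 0.0
```

```bash
python3 - <<'E'
from h import *
import pickle
w,cw=grab("wrist");w,cw=grab("wrist"); b,cb=grab("side"); pickle.dump((w,cw,b,cb),open("f2.pkl","wb")); save("w2",w,1.5)
s=env.read_state(); print(s["position"],np.array(s["tcp_rot"]).round(3),cw[4])
E
```

```text
[ 436.86013232 -260.63816008  199.40859633] [[ 0.974 -0.228 -0.   ]
 [-0.228 -0.974  0.   ]
 [-0.    -0.    -1.   ]] [ 500.31572172 -276.00561243  346.46171804]
```

View pics/w2.png

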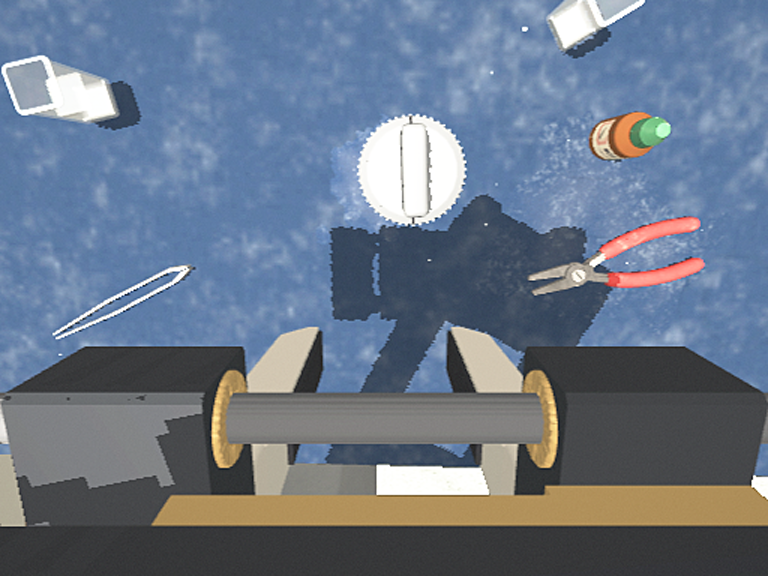

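The forceps lie on the worktop at about (120,300), with the lid flange centred near (412,170) and the wing at (415,170).

```bash
python3 - <<'E'
from h import *
import pickle
w,cw,b,cb=pickle.load(open("f2.pkl","rb"))
roi=np.zeros(w.shape[:2],np.uint8); roi[70:155,232:318]=1
g=w.astype(int); m=((g.min(2)>150)&(roi>0)).astype(np.uint8)*255
m=cv2.morphologyEx(m,cv2.MORPH_CLOSE,np.ones((9,9)))
m=cv2.morphologyEx(m,cv2.MORPH_OPEN,np.ones((5,5)))
c=max(cv2.findContours(m,0,1)[0],key=cv2.contourArea)
q=np.array([onz(cw,p[0],22.5)[:2] for p in c],np.float32)
print("flange",cv2.minEnclosingCircle(q),cv2.fitEllipse(q))
P=lambda u,v,z: onz(cw,((u+.5)/1.5-.5,(v+.5)/1.5-.5),z)
a1,a2=P(410,118,22.5),P(413,223,22.5); print("pointers",a1,a2,(a1+a2)/2,np.degrees(np.arctan2(*(a1-a2)[1::-1])),np.linalg.norm(a1-a2))
t,bm=P(414.5,123,54),P(414,217,54); print("wing",t,bm,(t+bm)/2,np.linalg.norm(t-bm),np.degrees(np.arctan2(*(t-bm)[1::-1])))
f1,f2=P(188,268,5),P(55,336,5); print("forceps",f1,f2,np.linalg.norm(f1-f2),(f1+f2)/2)
gg=cv2.cvtColor(w,cv2.COLOR_RGB2GRAY); print(gg[75:84,268:280]); print(gg[144:152,268:282])
E
```

```text
flange ((493.3511657714844, -288.62939453125), 42.325199127197266) ((495.7872314453125, -290.796875), (71.7398910522461, 78.84828186035156), 9.743754386901855)
pointers [ 529.14081643 -299.99035471   22.5       ] [ 461.9808284  -287.29995973   22.5       ] [ 495.56082241 -293.64515722   22.5       ] -10.700315893057535 68.34844634439264
wing [ 523.00313782 -299.64342489   54.        ] [ 469.18001177 -287.59411129   54.        ] [ 496.09157479 -293.61876809   54.        ] 55.15537014144923 -12.618673523411505
forceps [ 465.42741649 -118.51706057    5.        ] [438.05394696  -1.82473551   5.        ] 119.85994144224746 [451.74068173 -60.17089804   5.        ]
[[139 132 128 127 129 140 129 120 120 123 134 123]
 [186 182 121 122 213 255 215 118 116 210 255 208]
 [255 255 170 177 184 157 148 206 198 253 255 216]
 [235 253 255 255 238  60 168 254 255 255 252 254]
 [252 251 251 255 230  66 170 253 253 247 248 249]
 [249 249 250 255 245 119 165 252 254 250 249 249]
 [249 250 252 255 241 119 116 238 255 254 253 253]
 [251 252 234 195 182 127 141 178 175 176 177 185]
 [235 184 206 233 244 249 251 249 247 247 248 248]]
[[245 247 239 209 185 187 189 174 164 162 130  94 112 165]
 [243 244 246 248 239 228 180  58 204 255 255 255 254 251]
 [243 243 244 244 247 255 219  60 206 255 246 245 246 244]
 [244 244 242 244 246 255 219  58 201 255 246 243 242 247]
 [246 252 254 254 255 255 207  45 201 255 252 249 228 159]
 [110 142 255 246  81 158 183 171 160 121 118 255 255 146]
 [140 132 182 167  43  84 211 255 212 117 115 153 155 117]
 [ 60  58  54  55  61 102  96  46  52  56  57 104 131 129]]
```

>>> send_rows(
  steps=[
    {"dx": 0.6, "dy": -0.3, "dz": -1, "ax": 0, "ay": 0, "az": 0.16, "claw": 0},
    {"dx": 1.5, "dy": -0.9, "dz": -2, "ax": 0, "ay": 0, "az": 0.16, "claw": 0},
    {"dx": 2.36, "dy": -1.32, "dz": -3, "ax": 0, "ay": 0, "az": 0.16, "claw": 0},
    {"dx": 2.36, "dy": -1.32, "dz": -3.8, "ax": 0, "ay": 0, "az": 0.16, "claw": 0},
    {"dx": 2.36, "dy": -1.32, "dz": -4.6, "ax": 0, "ay": 0, "az": 0.16, "claw": 0},
    {"dx": 2.36, "dy": -1.32, "dz": -5.4, "ax": 0, "ay": 0, "az": 0.16, "claw": 0},
    {"dx": 2.36, "dy": -1.32, "dz": -6.0, "ax": 0, "ay": 0, "az": 0.16, "claw": 0},
    {"dx": 2.36, "dy": -1.32, "dz": -6.18, "ax": 0, "ay": 0, "az": 0.16, "claw": 0},
    {"dx": 2.36, "dy": -1.32, "dz": -6.18, "ax": 0, "ay": 0, "az": 0.16, "claw": 0.2},
    {"dx": 2.36, "dy": -1.32, "dz": -6.18, "ax": 0, "ay": 0, "az": 0.16, "claw": 0.5},
    {"dx": 2.36, "dy": -1.32, "dz": -6.18, "ax": 0, "ay": 0, "az": 0.16, "claw": 1},
    {"dx": 2.36, "dy": -1.32, "dz": -6.18, "ax": 0, "ay": 0, "az": 0.16, "claw": 1},
    {"dx": 2.36, "dy": -1.32, "dz": -6.18, "ax": 0, "ay": 0, "az": 0.16, "claw": 1},
    {"dx": 2.36, "dy": -1.32, "dz": -6.18, "ax": 0, "ay": 0, "az": 0.16, "claw": 1},
    {"dx": 2.36, "dy": -1.32, "dz": -6.18, "ax": 0, "ay": 0, "az": 0.16, "claw": 1},
  ],
  force=30,
)

```text
clock: 9.9
position: [496.3, -294.0, 45.7]
tcp_rot: [[0.978, -0.207, 0.001], [-0.207, -0.978, -0.001], [0.001, 0.001, -1.0]]
ft_force: [0.2, 0.7, 5.9]
gripper_width: 15.7
finger_force: 30.0
```

>>> send_rows(
  steps=[
    {"dx": 0, "dy": 0, "dz": 0.5, "ax": 0, "ay": 0, "az": 0, "claw": 1},
    {"dx": 0, "dy": 0, "dz": 1.5, "ax": 0, "ay": 0, "az": 0, "claw": 1},
    {"dx": 0, "dy": 0, "dz": 3, "ax": 0, "ay": 0, "az": 0, "claw": 1},
    {"dx": 0, "dy": 0.5, "dz": 4.5, "ax": 0, "ay": 0, "az": 0.3, "claw": 1},
    {"dx": 0.1, "dy": 1.5, "dz": 5.6, "ax": 0, "ay": 0, "az": 0.9, "claw": 1},
    {"dx": 0.2, "dy": 3, "dz": 5.6, "ax": 0, "ay": 0, "az": 1.6, "claw": 1},
    {"dx": 0.3, "dy": 4.7, "dz": 5.6, "ax": 0, "ay": 0, "az": 2.3, "claw": 1},
    {"dx": 0.4, "dy": 6.4, "dz": 5.6, "ax": 0, "ay": 0, "az": 3, "claw": 1},
    {"dx": 0.5, "dy": 8.1, "dz": 5.6, "ax": 0, "ay": 0, "az": 3.7, "claw": 1},
    {"dx": 0.6, "dy": 9.8, "dz": 5.6, "ax": 0, "ay": 0, "az": 4.4, "claw": 1},
    {"dx": 0.6, "dy": 11.5, "dz": 5.6, "ax": 0, "ay": 0, "az": 5.1, "claw": 1},
    {"dx": 0.6, "dy": 13, "dz": 5.6, "ax": 0, "ay": 0, "az": 5.8, "claw": 1},
    {"dx": 0.6, "dy": 14.4, "dz": 5.6, "ax": 0, "ay": 0, "az": 6.4, "claw": 1},
    {"dx": 0.6, "dy": 15.4, "dz": 5.6, "ax": 0, "ay": 0, "az": 6.8, "claw": 1},
    {"dx": 0.61, "dy": 16.04, "dz": 5.57, "ax": 0, "ay": 0, "az": 6.98, "claw": 1},
    {"dx": 0.61, "dy": 16.04, "dz": 5.57, "ax": 0, "ay": 0, "az": 6.98, "claw": 1},
    {"dx": 0.61, "dy": 16.04, "dz": 5.57, "ax": 0, "ay": 0, "az": 6.98, "claw": 1},
    {"dx": 0.61, "dy": 16.04, "dz": 5.57, "ax": 0, "ay": 0, "az": 6.98, "claw": 1},
    {"dx": 0.61, "dy": 16.04, "dz": 5.57, "ax": 0, "ay": 0, "az": 6.98, "claw": 1},
  ],
)

```text
clock: 11.8
position: [511.2, 106.4, 184.2]
tcp_rot: [[0.722, 0.692, -0.0], [0.692, -0.722, -0.0], [-0.0, 0.0, -1.0]]
ft_force: [-0.4, -0.3, -1.9]
gripper_width: 15.9
finger_force: 30.0
```

```bash
python3 - <<'E'
from h import *
w,cw=grab("wrist"); b,cb=grab("side"); a,ca=grab("scene")
i=np.hstack([cv2.resize(b[150:320,130:300],(384,384)),cv2.resize(a[110:240,160:290],(384,384))]); save("p3",i,1)
s=env.read_state(); R=np.array(s["tcp_rot"]); print(s["position"],np.degrees(np.arctan2(R[1,0],R[0,0])),s["gripper_width"],s["ft_force"],s["moment"])
save("w3",w,1.5)
E
```

```text
[511.20167161 106.62329334 184.16728904] 43.83085616269575 15.909378174397183 [ 0.22538258 -0.19402631 -0.78784801] [-0.05053601 -0.03110059 -0.04233913]
```

View pics/p3.png

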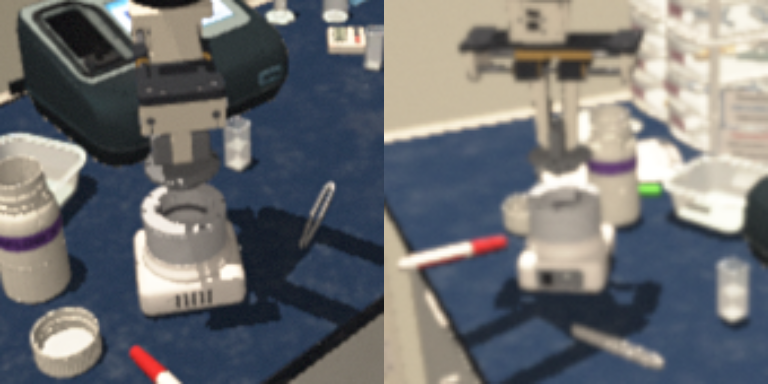

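View pics/w3.png

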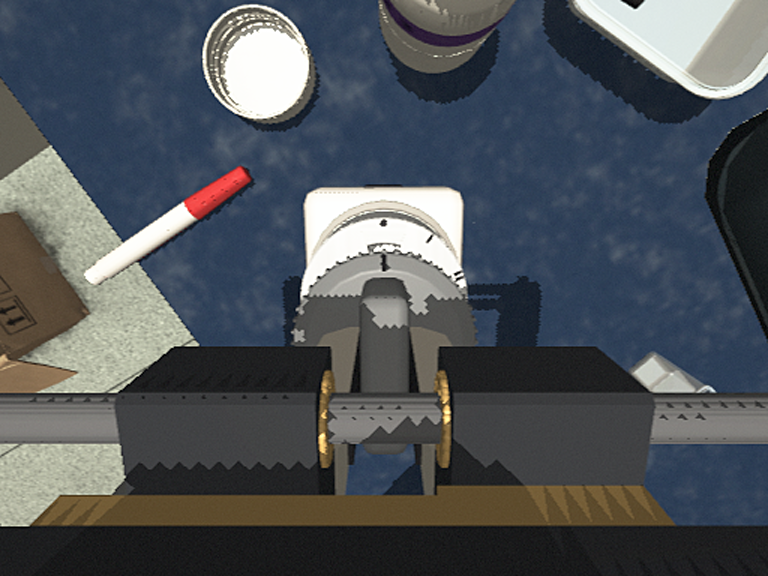

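The wrist view shows the notch dot at (383,222) in line with the lid's pointer at (384,262). The lid hangs level, centred over the collar.

```bash
python3 - <<'E'
from h import *
w=cv2.imread("pics/w3.png"); _,cw=grab("wrist"); s=env.read_state(); R=np.array(s["tcp_rot"]); t=np.array(s["position"])
P=lambda u,v,z: onz(cw,((u+.5)/1.5-.5,(v+.5)/1.5-.5),z)
for n,u,v,z in (("dot",383,222.5,104),("flange edge",384,252.5,162),("ptr in",384,271,162),("bar",430,239,104)): 
  p=P(u,v,z); print(n,p.round(1),(R.T@(p-t)).round(1), np.hypot(*(p[:2]-[511.6,107])).round(1))
g=cv2.cvtColor(w,cv2.COLOR_BGR2GRAY); print(g[244:280:2,384]); print(t,s["clock"])
E
```

```text
dot [540.4 135.  104. ] [40.6 -0.2 80.2] 40.2
flange edge [537.3 131.4 162. ] [35.9  0.4 22.2] 35.4
ptr in [532.3 126.6 162. ] [29.   0.3 22.2] 28.5
bar [550.4 113.  104. ] [32.6 22.6 80.2] 39.3
[179 255 223  94 168  81   9  18  18  18  31  28  16   7 217 176 199  37]
[511.1797874  106.76145999 184.15967715] 12.0
```

>>> send_rows(
  steps=[
    {"dx": 0.015, "dy": 0.01, "dz": -0.4, "ax": 0, "ay": 0, "az": 0, "claw": 1},
    {"dx": 0.015, "dy": 0.01, "dz": -0.8, "ax": 0, "ay": 0, "az": 0, "claw": 1},
    {"dx": 0.015, "dy": 0.01, "dz": -1.1, "ax": 0, "ay": 0, "az": 0, "claw": 1},
    {"dx": 0.015, "dy": 0.01, "dz": -1.3, "ax": 0, "ay": 0, "az": 0, "claw": 1},
    {"dx": 0.015, "dy": 0.01, "dz": -1.4, "ax": 0, "ay": 0, "az": 0, "claw": 1},
    {"dx": 0.015, "dy": 0.01, "dz": -1.5, "ax": 0, "ay": 0, "az": 0, "claw": 1},
    {"dx": 0.015, "dy": 0.01, "dz": -1.6, "ax": 0, "ay": 0, "az": 0, "claw": 1},
    {"dx": 0.015, "dy": 0.01, "dz": -1.6, "ax": 0, "ay": 0, "az": 0, "claw": 1},
    {"dx": 0.015, "dy": 0.01, "dz": -1.6, "ax": 0, "ay": 0, "az": 0, "claw": 1},
    {"dx": 0.015, "dy": 0.01, "dz": -1.6, "ax": 0, "ay": 0, "az": 0, "claw": 1},
  ],
)

```text
clock: 13.0
position: [511.7, 107.6, 144.4]
tcp_rot: [[0.721, 0.693, 0.0], [0.693, -0.721, -0.0], [0.0, 0.0, -1.0]]
ft_force: [-0.3, 0.2, -1.2]
gripper_width: 15.7
finger_force: 30.0
```

>>> send_rows(
  steps=[
    {"dx": 0, "dy": 0, "dz": -0.1, "ax": 0, "ay": 0, "az": 0, "claw": 1},
    {"dx": 0, "dy": 0, "dz": -0.2, "ax": 0, "ay": 0, "az": 0, "claw": 1},
    {"dx": 0, "dy": 0, "dz": -0.27, "ax": 0, "ay": 0, "az": 0, "claw": 1},
    {"dx": 0, "dy": 0, "dz": -0.33, "ax": 0, "ay": 0, "az": 0, "claw": 1},
    {"dx": 0, "dy": 0, "dz": -0.37, "ax": 0, "ay": 0, "az": 0, "claw": 1},
    {"dx": 0, "dy": 0, "dz": -0.37, "ax": 0, "ay": 0, "az": 0, "claw": 1},
    {"dx": 0, "dy": 0, "dz": -0.37, "ax": 0, "ay": 0, "az": 0, "claw": 1},
    {"dx": 0, "dy": 0, "dz": -0.37, "ax": 0, "ay": 0, "az": 0, "claw": 1},
  ],
)

```text
clock: 13.8
position: [511.3, 107.6, 135.7]
tcp_rot: [[0.72, 0.694, 0.0], [0.694, -0.72, -0.0], [0.0, 0.0, -1.0]]
ft_force: [-3.1, -1.0, 6.8]
gripper_width: 16.2
finger_force: 30.0
```

>>> send_rows(
  steps=[
    {"dx": -0.01, "dy": 0, "dz": 0, "ax": 0, "ay": 0, "az": -0.3, "claw": 1},
    {"dx": -0.01, "dy": 0, "dz": 0, "ax": 0, "ay": 0, "az": -0.6, "claw": 1},
    {"dx": -0.01, "dy": 0, "dz": 0, "ax": 0, "ay": 0, "az": -0.9, "claw": 1},
    {"dx": -0.01, "dy": 0, "dz": 0, "ax": 0, "ay": 0, "az": -1.2, "claw": 1},
    {"dx": -0.01, "dy": 0, "dz": 0, "ax": 0, "ay": 0, "az": -1.5, "claw": 1},
    {"dx": -0.01, "dy": 0, "dz": 0, "ax": 0, "ay": 0, "az": -1.8, "claw": 1},
    {"dx": -0.01, "dy": 0, "dz": 0, "ax": 0, "ay": 0, "az": -2.1, "claw": 1},
    {"dx": -0.01, "dy": 0, "dz": 0, "ax": 0, "ay": 0, "az": -2.4, "claw": 1},
    {"dx": -0.01, "dy": 0, "dz": 0, "ax": 0, "ay": 0, "az": -2.7, "claw": 1},
    {"dx": -0.01, "dy": 0, "dz": 0, "ax": 0, "ay": 0, "az": -3, "claw": 1},
    {"dx": -0.01, "dy": 0, "dz": 0, "ax": 0, "ay": 0, "az": -3, "claw": 1},
    {"dx": -0.01, "dy": 0, "dz": 0, "ax": 0, "ay": 0, "az": -3, "claw": 1},
  ],
)

```text
clock: 15.0
position: [511.9, 107.6, 135.7]
tcp_rot: [[0.94, 0.341, 0.002], [0.341, -0.94, 0.0], [0.002, 0.001, -1.0]]
ft_force: [0.3, 0.4, 5.9]
gripper_width: 15.9
finger_force: 30.0
```

```bash
python3 - <<'E'
from h import *
s=env.read_state(); R=np.array(s["tcp_rot"]); print(s["position"],np.degrees(np.arctan2(R[1,0],R[0,0])),s["gripper_width"],s["ft_force"],s["moment"])
E
```

```text
[511.94015695 107.5939427  135.69483394] 19.96756496866311 15.914861457286003 [0.29381737 0.35641538 5.86928297] [-0.05714471  0.15518408 -0.07724075]
```

>>> send_rows(
  steps=[
    {"dx": 0, "dy": 0, "dz": 0, "ax": 0, "ay": 0, "az": -0.3, "claw": 1},
    {"dx": 0, "dy": 0, "dz": 0, "ax": 0, "ay": 0, "az": -0.6, "claw": 1},
    {"dx": 0, "dy": 0, "dz": 0, "ax": 0, "ay": 0, "az": -0.9, "claw": 1},
    {"dx": 0, "dy": 0, "dz": 0, "ax": 0, "ay": 0, "az": -1.1, "claw": 1},
    {"dx": 0, "dy": 0, "dz": 0, "ax": 0, "ay": 0, "az": -1.3, "claw": 1},
    {"dx": 0, "dy": 0, "dz": 0, "ax": 0, "ay": 0, "az": -1.4, "claw": 1},
    {"dx": 0, "dy": 0, "dz": 0, "ax": 0, "ay": 0, "az": -1.4, "claw": 1},
    {"dx": 0, "dy": 0, "dz": 0, "ax": 0, "ay": 0, "az": -1.4, "claw": 1},
    {"dx": 0, "dy": 0, "dz": 0, "ax": 0, "ay": 0, "az": -1.4, "claw": 1},
    {"dx": 0, "dy": 0, "dz": 0, "ax": 0, "ay": 0, "az": -1.4, "claw": 1},
  ],
)

```text
clock: 16.0
position: [511.9, 107.6, 135.7]
tcp_rot: [[0.988, 0.153, 0.002], [0.153, -0.988, 0.0], [0.002, 0.0, -1.0]]
ft_force: [0.5, 0.0, 5.3]
gripper_width: 16.1
finger_force: 30.0
```

```bash
python3 - <<'E'
from h import *
w,cw=grab("wrist"); save("w4",w[100:300,150:350],3)
s=env.read_state(); R=np.array(s["tcp_rot"]); print(s["position"],np.degrees(np.arctan2(R[1,0],R[0,0])),s["gripper_width"],s["finger_force"],s["ft_force"],s["moment"])
for a in (43.9,8.9): print((proj(cw,[511.6+39*np.cos(np.radians(a)),107+39*np.sin(np.radians(a)),104])-[150,100])*3)
E
```

```text
[511.92170131 107.63004853 135.69262131] 8.790745987782111 15.756559430395459 29.9676051735878 [0.5952963  0.40969456 5.61001973] [0.03608733 0.14480644 0.12615613]
[202.20266174 220.71417942]
[317.85846684 184.15659454]
```

View pics/w4.png

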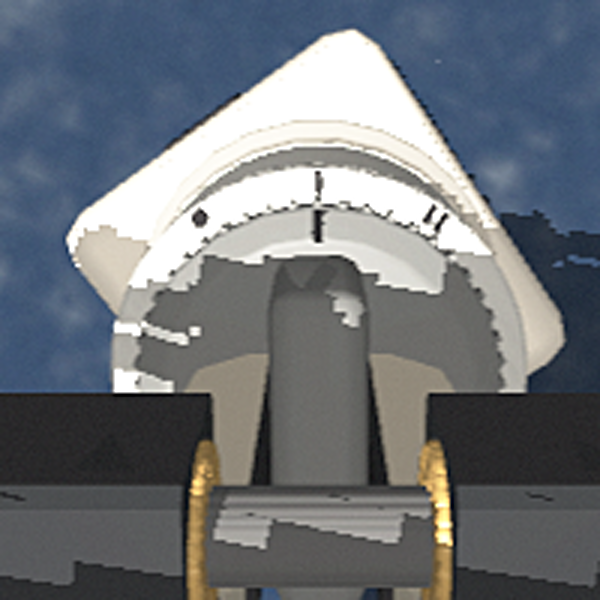

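The pointer at (318,222) stands exactly at the pulse bar at (318,185), the notch dot is at (200,217), and the lock bars at (435,218) are well off. The lid is seated and the grip is firm, so I'm handing in.

```bash
python3 -c "
from h import *
print(ticket.sign_off())"
```

```text
the job is handed in; nothing more can be done
None
```

I handed the job in with the forceps lying flat on the worktop about 175 mm from the mill, and the lid home in the collar, gripped and held at the pulse mark; no verdict came back.

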